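Make up the touch-up set in the holder tray

TASK

Make up the touch-up set in the wooden tray: stand the slim dropper bottle in the small round hole, the squat little pot in the large round hole and the square ink bottle in the square opening, each upright and right down on the tray's floor. The glue bottle, the tall paint bottle and the round black-capped bottle look alike but do not belong to the set: leave them standing where they are.

Things in the scene. Friction and masses are not known exactly. Their poses are not given: they have to be found in the camera images.
- set_tray: shallow wooden tray, 86 x 234 mm outside, 17 mm high, walls 6 mm, floor 5 mm; fixed. Origin: centre of the underside; y runs along its long side, x across it, z up. The three holder blocks lie side by side along y, 74 mm from centre to centre, in changing order. Small fixed stacks of plaster bricks, up to 50 mm high, stand to the right of the bottles (y below 0.03).
- holder_small_round: the holder with the small round hole: 72 x 72 mm plywood block, 14 mm thick, fixed in the tray, with a round hole 41 mm across through its middle, where the tray's dark floor shows. Origin: centre of the underside, on the tray's floor (so a bottle in the cut-out has its underside at this height; the block's top is 14 mm above); x, y along the block's edges, y along the tray's long side.
- holder_large_round: the holder with the large round hole: 72 x 72 mm plywood block, 14 mm thick, fixed in the tray, with a round hole 62 mm across through its middle, where the tray's dark floor shows. Origin: centre of the underside, on the tray's floor (so a bottle in the cut-out has its underside at this height; the block's top is 14 mm above); x, y along the block's edges, y along the tray's long side.
- holder_square: the holder with the square opening: 72 x 72 mm plywood block, 14 mm thick, fixed in the tray, with a square opening 56 x 56 mm through its middle, where the tray's dark floor shows. Origin: centre of the underside, on the tray's floor (so a bottle in the cut-out has its underside at this height; the block's top is 14 mm above); x, y along the block's edges, y along the tray's long side.
- dropper_bottle: slim pale dropper bottle with a pointed nozzle, round, 25 mm in diameter, 76 mm tall (the body is straight for the lower 40 mm and tapers to the nozzle above), 45 g, standing loose on the table. To be put in the tray. The origin is the centre of its underside, z up along the bottle. 
- squat_pot: squat little round pot with a flat white lid, 37 mm in diameter and only 36 mm tall, 45 g, standing loose on the table. To be put in the tray; hold it by its upper half, so that the fingertips stay above the holder. The origin is the centre of its underside, z up along the bottle. 
- square_bottle: square dark ink bottle with a narrow round cap: body 37 x 40 mm (along its x and y) up to 46 mm, above it the round cap about 20 mm across up to 66 mm, 80 g, standing loose on the table. To be put in the tray; fits the square opening at any yaw. The origin is the centre of its underside, z up along the bottle. 
- glue_bottle: round pale glue bottle with a pointed nozzle, 36 mm in diameter and 92 mm tall: like the dropper bottle but thicker and taller. Stands loose on the table and does not belong in the set: leave it. The origin is the centre of its underside, z up along the bottle. 
- tall_paint_bottle: tall round paint bottle with a broad white cap, 38 mm in diameter and 80 mm tall: as wide as the squat pot but more than twice as tall. Stands loose on the table and does not belong in the set: leave it. The origin is the centre of its underside, z up along the bottle. 
- round_bottle: round dark paint bottle with a broad black cap, 33 mm in diameter and 58 mm tall: like the square bottle but round. Stands loose on the table and does not belong in the set: leave it. The origin is the centre of its underside, z up along the bottle. 
Things that resemble listed ones, but are neither listed nor needed, are in the scene too. What is shaped like the tall_paint_bottle but orange is not meant. What is shaped like the square_bottle but pink is not meant.

How it is judged:
At the end, for the whole second after the job is handed in: Dropper bottle, squat pot and square bottle stand in the small round, large round and square cut-outs (within 10, 14.5 and 16 mm of centre), on the tray floor within 4 mm, upright within 0.12 rad, released, at rest; the other three bottles stand upright within 30 mm of where they were (horizontal distance between dropper_bottle and holder_small_round below 0.01 m and z of dropper_bottle in the frame of holder_small_round between -0.004 and 0.004 m and angle between each of dropper_bottle, squat_pot, square_bottle, glue_bottle, tall_paint_bottle, round_bottle's own z axis and vertical below 0.12 rad and linear speed of each of dropper_bottle, squat_pot, square_bottle below 0.02 m/s and contact force between each of dropper_bottle, squat_pot, square_bottle and the fingers below 0.05 N and horizontal distance between squat_pot and holder_large_round below 0.0145 m and z of squat_pot in the frame of holder_large_round between -0.004 and 0.004 m and horizontal distance between square_bottle and holder_square below 0.016 m and z of square_bottle in the frame of holder_square between -0.004 and 0.004 m and distance of each of glue_bottle, tall_paint_bottle, round_bottle from where it was at the start of the episode below 0.03 m); the robot touches nothing.
It fails at once if the glue bottle is shifted from its place or tipped (distance of glue_bottle from where it was at the start of the episode above 0.03 m or angle between glue_bottle's own z axis and vertical above 0.5 rad).
It fails at once if the tall paint bottle is shifted from its place or tipped (distance of tall_paint_bottle from where it was at the start of the episode above 0.03 m or angle between tall_paint_bottle's own z axis and vertical above 0.5 rad).
It fails at once if the round bottle is shifted from its place or tipped (distance of round_bottle from where it was at the start of the episode above 0.03 m or angle between round_bottle's own z axis and vertical above 0.5 rad).
It also fails if it takes over 93 s, if anything falls off the work surface, if the arm or the gripper's body presses on something with over 40 N, if the wrist force passes 120 N, or if a joint passes its speed limit or range.

ROBOT

A 6-joint arm with a two-finger parallel gripper is mounted at the origin on a cart in front of the work surface, level with it; the furniture and walls round the work are solid. World frame = base frame: x ahead of the robot, y to its left, z up, the work surface at z = 0. Lengths are in m, angles in rad, forces in N, time in s.
With the tool pointing down it reaches from about 0.375 to 0.9 m from the base axis. Payload 3.1 kg.
Tool frame: the origin (TCP) lies at the very end of the fingers, on their centre line; the grasp point (between the pads) lies 19 mm behind it; z points along the fingers, y is the line along which they close (so a half turn about z gives the same grasp; the last joint's range is limited). The gripper opens to 85 mm and grips with 20 to 120 N. Pads are 22 mm wide; open, the fingers measure 114 mm over their backs; the gripper's body (76 mm by 85 mm) begins 54 mm behind the grasp point. The pads swing forward as they close: fully open they stand 13 mm farther back than shut.
Start: joints at [0.959, 0.527, 1.433, -0, 1.181, -0.178], TCP at [0.263, 0.567, 0.231] pointing down, gripper open.
Joint ranges: [-3.08, 3.08], [-0.75, 2.2], [0.22, 2.44], [-1.43, 4.57], [0, 2.65], [-2.85, 2.85]. Speed limits (rad/s): [2.79, 2.79, 3.14, 3.14, 3.14, 3.14].

INTERFACE

Orientations are given as a unit quaternion [x, y, z, w].
In Python, from station import sense, snapshot, camera_params, sign_off gives the robot as it stands.
- The arm moves only by the shell command python3 -m handwheel 'ROWS' [OPENING] [FORCE]. ROWS is JSON, a list that holds one entry, the list of rows, each a list of 4 numbers: the shift along the tool's x, y, z in units of 25 mm (1.0 is 25 mm), then the turn about the tool's z in units of 6 degrees (1.0 is 6 degrees). A call has 1 to 20 rows; each row shifts and turns the commanded pose from where the row before left it, along the tool's axes as they then stand; what a row does not reach is not made up. A row lasts 1/8 s, in which the tool goes at most 62.5 mm and 10.7 degrees, less where a joint would pass 70% of its speed; a pose out of reach is approached as far as the arm can. A call is refused whole if a number of a shift passes 1 or a number of a turn 1, either way. A call with a gripper value outside its range is refused whole. OPENING is the finger opening in mm, from 0 to 85.4, set as the call begins (- or left out, the last holds). The fingers move at their own pace and stop on an object; FORCE is the grip in N (left out, the last holds). Time passes only in rows, so rows that do not move let the fingers close. It gives the time, the measured TCP pose, the force, the opening and the grip force at its end, in the units of the state.
- sense(): the state, without advancing time (a new reading comes with each control period).
- snapshot(name): name is "side" or "top"; returns (picture, depth): 384x512x3 uint8, red, green, blue; 384x512 float32, m along the optical axis (not along the pixel's ray), 0 where there is no reading.
- camera_params(name): a dict with "mtx" (3x3 intrinsics, pixels), "D" ([k1, k2, p1, p2, k3] as OpenCV has them; the pictures are not rectified), "extrinsics" (4x4, takes a point from camera to world coordinates). Camera axes: x right, y up, looking along -z (the intrinsics and any distortion apply to the point x, -y, -z); pixel columns grow to the right and rows downward; lengths in m; the calibration is good to about 2 mm. A picture is of the moment at which its call begins. camera_params takes no time and is no camera call.
- sign_off(): hands the job in; it is judged then, once.
The state is a dict: "t": time; "q": joint angles; "qd": joint speeds; "tau": joint torques, N m; "tcp_pos": TCP position; "tool_rot": TCP orientation; "force": force on the tool from outside, world axes, zero at the start; "ft_torque": the same for the moment, N m; "finger_gap": opening from 0.0 (shut) to 1.0 (fully open); "gripper_force": force on a finger pad.
Only numpy, scipy, OpenCV 4.12 (cv2) and the standard library are available. Lean on these libraries where they do the work, as an engineer would, in place of code of your own. Each camera call takes 0.05 s, during which the arm holds its last target. There are 200 camera calls.

## Working session

There is one attempt and no reset: what is moved stays moved. The work goes in short steps, Python scripts to look and compute and a shell command to move; the robot and the scene stay as the last step left them, time stands still between calls to the robot, and variables do not carry over. Pictures are saved under pics/ and viewed, at most 14 in all, crops included, and the job is handed in when it is done.

```bash
mkdir -p pics; cat > h.py <<'E'
import numpy as np, cv2
from station import sense, snapshot, camera_params
def world(name, depth):
    p=camera_params(name); K=np.array(p["mtx"]);D=np.array(p["D"]);T=np.array(p["extrinsics"])
    h,w=depth.shape; u,v=np.meshgrid(np.arange(w),np.arange(h))
    n=cv2.undistortPoints(np.stack([u,v],-1).reshape(-1,1,2).astype(np.float64),K,D).reshape(h,w,2)
    c=np.stack([n[...,0]*depth,-n[...,1]*depth,-depth],-1)
    W=c@T[:3,:3].T+T[:3,3]; W[depth<=0]=np.nan
    return W
E
python3 - <<'E'
from h import *
s=sense(); print({k:np.round(v,3) for k,v in s.items()})
for n in("top","side"):
    im,d=snapshot(n); np.savez(f"{n}0.npz",im=im,d=d)
    cv2.imwrite(f"pics/{n}0.png",cv2.resize(im[...,::-1],(800,600),interpolation=cv2.INTER_CUBIC))
    print(n,camera_params(n)["extrinsics"])
E
```

```text
{'t': np.float64(0.0), 'q': array([ 0.958,  0.528,  1.434,  0.   ,  1.181, -0.179]), 'qd': array([-0.   , -0.   , -0.001, -0.001, -0.   , -0.001]), 'tau': array([-0.0000e+00, -4.4235e+01, -1.7803e+01, -0.0000e+00,  9.0000e-03,
       -0.0000e+00]), 'tcp_pos': array([0.262, 0.567, 0.23 ]), 'tool_rot': array([ 0.215,  0.977, -0.001, -0.   ]), 'force': array([0.101, 0.567, 0.353]), 'ft_torque': array([-0.027,  0.009,  0.022]), 'gripper_force': np.float64(0.0), 'finger_gap': np.float64(1.005)}
top [[-9.57712432e-04  9.98651965e-01 -5.18973515e-02  3.78336852e-01]
 [-9.99620077e-01  4.73508502e-04  2.75586081e-02  2.76820542e-01]
 [ 2.75460320e-02  5.19040277e-02  9.98272101e-01  8.85078105e-01]
 [ 0.00000000e+00  0.00000000e+00  0.00000000e+00  1.00000000e+00]]
side [[ 9.99711113e-01  2.40210764e-02 -8.23661998e-04  4.01933985e-01]
 [-1.52601122e-02  6.07874921e-01 -7.93886144e-01 -4.17397092e-01]
 [-1.85693163e-02  7.93669370e-01  6.08065878e-01  5.49549976e-01]
 [ 0.00000000e+00  0.00000000e+00  0.00000000e+00  1.00000000e+00]]
```

View pics/top0.png

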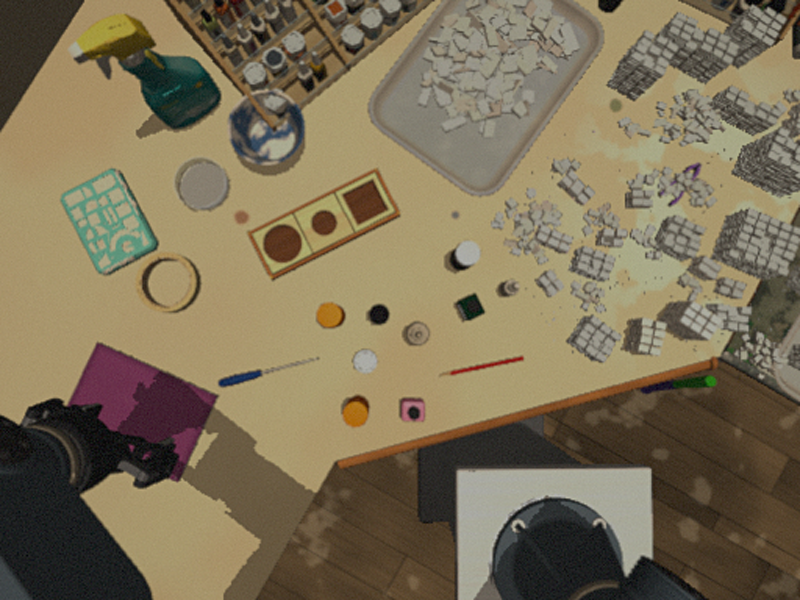

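View pics/side0.png

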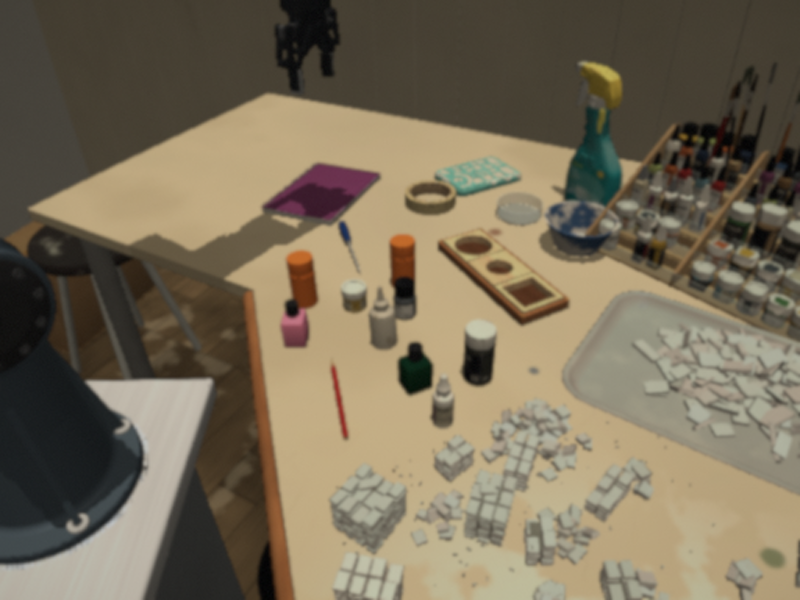

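The top view (800x600 pixels) shows these objects:
- **Pale nozzle bottles:** the one at (510,287) is slimmer and shorter, so it is the dropper. The one at (416,333) is the glue.
- **White lids:** the one at (365,361) is squat in the side view at (354,293), so it is the pot. The one at (466,254) is the tall paint bottle.
- **Dark bottles:** (470,307) has a square body, so it is the ink bottle. (378,314) is the round bottle, and the pink one at (412,409) is not meant.
- **Tray order, left to right:** large round, small round, square.

Next I'll measure and confirm in a crop.

```bash
python3 - <<'E'
from h import *
z=np.load("top0.npz"); im,d=z["im"],z["d"]; W=world("top",d)
zs=np.load("side0.npz"); Ws=world("side",zs["d"])
cr=im[130:280,190:400][...,::-1]
cv2.imwrite("pics/crop.png",cv2.resize(cr,(784,560),interpolation=cv2.INTER_CUBIC))
P=W.reshape(-1,3);Q=Ws.reshape(-1,3)
print("table z",np.nanmedian(W[240:250,130:150,2]),np.nanmedian(Ws[180:190,190:200,2]))
obj=dict(dropper=(510,287),glue=(416,333),square=(470,307),pink=(412,409),pot=(365,361),tall=(466,254),round=(378,314),or1=(330,315),or2=(355,411))
for k,(u,v) in obj.items():
    c=W[int(v*.64),int(u*.64),:2]
    for it in range(3):
        out=[]
        for A in(P,Q):
            m=(np.hypot(*(A[:,:2]-c).T)<.032)&(A[:,2]>.012)&(A[:,2]<.11); out.append(A[m])
        t=out[0]; 
        (c2,r)=cv2.minEnclosingCircle(t[:,:2].astype(np.float32)); 
        c=np.array(c2) if it<2 else c
    hi=np.percentile(t[:,2],98)
    top=t[t[:,2]>hi-.008]
    print(k,"encl",np.round(c2,4),round(r,4),"n",len(t),len(out[1]),"zmax",round(hi,4),round(np.percentile(out[1][:,2],98),4) if len(out[1]) else 0,"topc",np.round(top.mean(0)[:2],4),"all both",np.round((t[:,:2].min(0)+t[:,:2].max(0))/2,4),"side mm",np.round(out[1][:,:2].min(0),3),np.round(out[1][:,:2].max(0),3))
    if k=="square":
        b=t[(t[:,2]>.038)&(t[:,2]<.054)]; print(cv2.minAreaRect(b[:,:2].astype(np.float32)))
# tray
m=(W[...,2]>.010)&(W[...,2]<.026)
roi=np.zeros(m.shape,bool); roi[105:180,155:258]=1
t=W[m&roi]; print("tray",cv2.minAreaRect(t[:,:2].astype(np.float32)),len(t))
# bricks / obstacles near
E
```

```text
table z 0.0007427270167825184 0.03570672189547758
dropper encl [0.4409 0.0779] 0.0124 n 102 327 zmax 0.0755 0.0746 topc [0.4409 0.0786] all both [0.4402 0.0791] side mm [0.429 0.062] [0.453 0.082]
glue encl [0.369  0.2254] 0.0183 n 180 463 zmax 0.0878 0.0856 topc [0.3679 0.2265] all both [0.3687 0.2246] side mm [0.351 0.202] [0.386 0.236]
square encl [0.4111 0.1411] 0.0214 n 214 486 zmax 0.0678 0.0663 topc [0.411  0.1404] all both [0.411  0.1407] side mm [0.388 0.117] [0.43  0.151]
((0.41036197543144226, 0.13973692059516907), (0.03502007573843002, 0.03094378672540188), 26.33232307434082)
pink encl [0.2506 0.2324] 0.0215 n 218 398 zmax 0.0676 0.0668 topc [0.2504 0.2323] all both [0.2501 0.2325] side mm [0.232 0.211] [0.266 0.248]
pot encl [0.3262 0.3063] 0.0185 n 186 250 zmax 0.039 0.0374 topc [0.326  0.3062] all both [0.3262 0.3065] side mm [0.307 0.284] [0.343 0.323]
tall encl [0.4899 0.1521] 0.0189 n 268 717 zmax 0.0822 0.0802 topc [0.4896 0.1522] all both [0.4892 0.1527] side mm [0.47  0.129] [0.508 0.168]
round encl [0.3995 0.2847] 0.0164 n 141 317 zmax 0.0602 0.0587 topc [0.3993 0.2851] all both [0.3992 0.2847] side mm [0.383 0.265] [0.415 0.294]
or1 encl [0.3974 0.3584] 0.0189 n 234 446 zmax 0.0824 0.0806 topc [0.3974 0.3581] all both [0.398  0.3583] side mm [0.378 0.337] [0.415 0.376]
or2 encl [0.252  0.3192] 0.0188 n 267 539 zmax 0.0821 0.0807 topc [0.2519 0.3194] all both [0.2522 0.3187] side mm [0.232 0.297] [0.27  0.339]
tray ((0.5466643571853638, 0.3734208345413208), (0.08662601560354233, 0.23399527370929718), 27.175922393798828) 2040
```

View pics/crop.png

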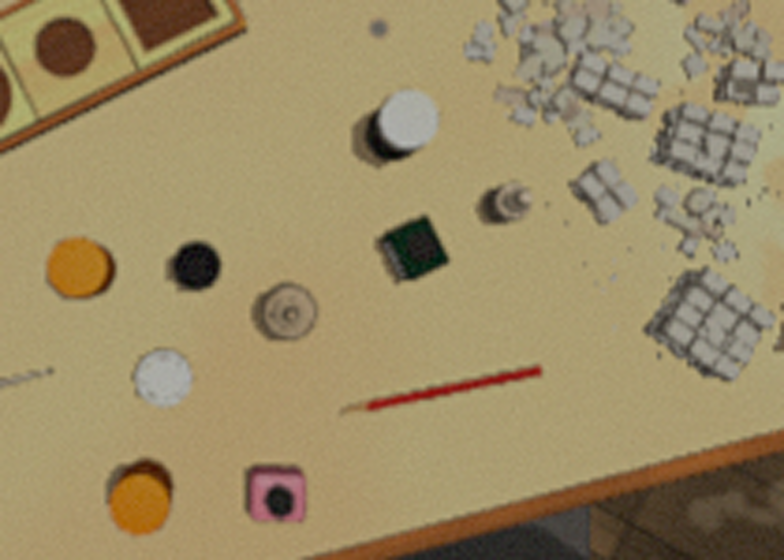

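The crop confirms the choices: slim dropper at (510,202), squat pot at (163,377) and the square dark ink bottle at (415,248). The measured radii and heights agree. I'll use one tool yaw for everything, closing across the tray at 27°, and turn to it first.

```bash
cat >> h.py <<'E'
from scipy.spatial.transform import Rotation as R
TG=dict(dropper=(.4406,.0785),square=(.4107,.1405),pot=(.3262,.3063),large=(.5129,.4393),small=(.5467,.3734),sq=(.5805,.3076))
def todo(name,z):
    s=sense(); r=R.from_quat(s["tool_rot"]); m=r.as_matrix()
    d=np.array([*TG[name],z])-s["tcp_pos"]
    y=np.degrees(np.arctan2(m[1,1],m[0,1]))
    print("t",round(float(s["t"]),2),"tcp",np.round(s["tcp_pos"],4),"yaw_y",round(y,2),"units",np.round(m.T@d/.025,2),"turn units",np.round((y-27.2)/6,2),"gap",round(float(s["finger_gap"]),3),"gf",round(float(s["gripper_force"]),1),"tilt",np.round(m[:,2],3))
E
python3 -m handwheel '[[[0,0,0,0.91],[0,0,0,0.91],[0,0,0,0.91],[0,0,0,0.91],[0,0,0,0.91],[0,0,0,0.91],[0,0,0,0.91],[0,0,0,0]]]' 50 30
python3 -c "
from h import *
todo('dropper',.15)"
```

```text
t: 1.1
tcp_pos: [0.2625, 0.5668, 0.2308]
tool_rot: [0.523, 0.853, -0.001, -0.0]
force: [0.3, 0.2, 0.5]
finger_gap: 0.589
gripper_force: 0.0
t 1.1 tcp [0.2625 0.5668 0.2308] yaw_y 26.99 units [-20.64  -2.51   3.25] turn units -0.04 gap 0.589 gf 0.0 tilt [-0.001 -0.001 -1.   ]
```

```bash
python3 -m handwheel '[[[-1,-0.12,0,0],[-1,-0.12,0,0],[-1,-0.12,0,0],[-1,-0.12,0,0],[-1,-0.12,0,0],[-1,-0.12,0,0],[-1,-0.12,0.2,0],[-1,-0.12,0.2,0],[-1,-0.12,0.2,0],[-1,-0.12,0.2,0],[-1,-0.12,0.2,0],[-1,-0.12,0.2,0],[-1,-0.12,0.2,0],[-1,-0.12,0.2,0],[-1,-0.12,0.2,0],[-1,-0.12,0.2,0],[-1,-0.12,0.2,0],[-1,-0.12,0.2,0],[-1,-0.12,0.2,0],[-1,-0.12,0.2,0]]]'
python3 -m handwheel '[[[-0.6,-0.1,0.2,0],[0,0,0,0],[0,0,0,0]]]' >/dev/null
python3 -c "
from h import *
todo('dropper',.017)"
```

```text
t: 3.6
tcp_pos: [0.4359, 0.0934, 0.1612]
tool_rot: [0.522, 0.853, 0.0, 0.0]
force: [-0.7, 0.4, 0.3]
finger_gap: 0.585
gripper_force: 0.0
t 3.98 tcp [0.4397 0.0801 0.1563] yaw_y 26.96 units [-0.08  0.01  5.57] turn units -0.04 gap 0.587 gf 0.0 tilt [-0.001  0.    -1.   ]
```

Descend, close, and lift a little.

```bash
python3 -m handwheel '[[[-0.08,0,0.9,0],[0,0,0.9,0],[0,0,0.9,0],[0,0,0.9,0],[0,0,0.8,0],[0,0,0.7,0],[0,0,0.45,0],[0,0,0,0],[0,0,0,0]]]'
python3 -m handwheel '[[[0,0,0,0],[0,0,0,0],[0,0,0,0],[0,0,0,0],[0,0,0,0],[0,0,0,0]]]' 10 30
python3 -m handwheel '[[[0,0,-0.5,0],[0,0,-1,0],[0,0,-1,0],[0,0,-1,0],[0,0,-1,0],[0,0,-1,0],[0,0,-1,0],[0,0,0,0]]]'
python3 -c "
from h import *
todo('small',.16)
im,d=snapshot('side'); cv2.imwrite('pics/s1.png',cv2.resize(im[80:330,140:400][...,::-1],(780,590)))"
```

```text
t: 5.1
tcp_pos: [0.4413, 0.078, 0.018]
tool_rot: [0.523, 0.852, 0.0, 0.0]
force: [0.7, -0.1, -0.3]
finger_gap: 0.586
gripper_force: 0.0
t: 5.85
tcp_pos: [0.4414, 0.0778, 0.0182]
tool_rot: [0.523, 0.852, 0.0, 0.001]
force: [-0.6, 0.2, 6.3]
finger_gap: 0.281
gripper_force: 29.4
t: 6.85
tcp_pos: [0.442, 0.0778, 0.182]
tool_rot: [0.523, 0.852, 0.001, 0.002]
force: [0.3, -0.5, 0.5]
finger_gap: 0.279
gripper_force: 29.6
t 6.85 tcp [0.442  0.0778 0.182 ] yaw_y 26.93 units [8.65 9.08 0.9 ] turn units -0.05 gap 0.279 gf 29.6 tilt [ 0.005 -0.    -1.   ]
```

View pics/s1.png

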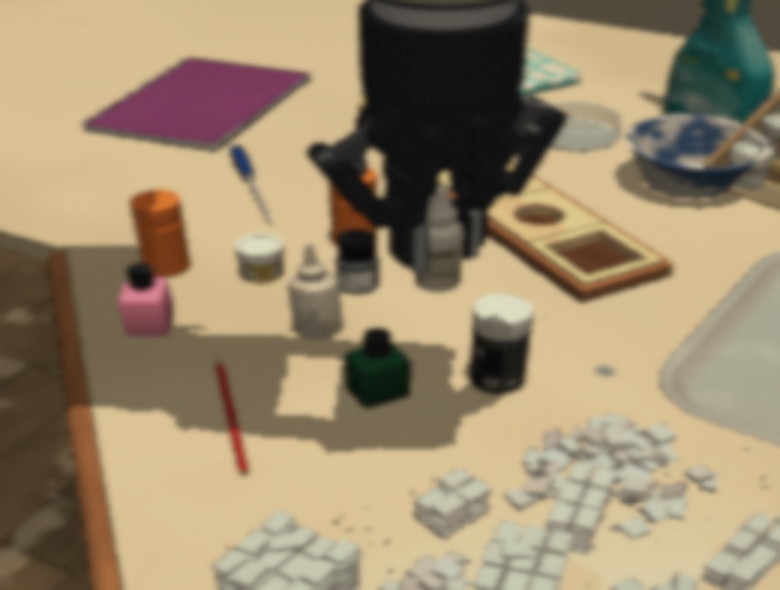

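The dropper is held upright between the fingers at (440,240). Next I carry it to the small round hole.

```bash
python3 -m handwheel '[[[0.85,0.9,0,0],[0.85,0.9,0,0],[0.85,0.9,0,0],[0.85,0.9,0,0],[0.85,0.9,0,0],[0.85,0.9,0,0],[0.85,0.9,0,0],[0.85,0.9,0,0],[0.85,0.9,0,0],[0.85,0.9,0,0],[0.15,0.08,0,0],[0,0,0,0],[0,0,0,0]]]'
python3 -c "
from h import *
todo('small',.024)"
```

```text
t: 8.52
tcp_pos: [0.5448, 0.3723, 0.1794]
tool_rot: [0.523, 0.852, -0.001, -0.0]
force: [1.0, -0.3, 0.2]
finger_gap: 0.277
gripper_force: 29.7
t 8.53 tcp [0.5448 0.3723 0.1794] yaw_y 26.88 units [0.01 0.1  6.22] turn units -0.05 gap 0.277 gf 29.7 tilt [-0.002 -0.001 -1.   ]
```

```bash
python3 -m handwheel '[[[0,0.1,0.9,0],[0,0,0.9,0],[0,0,0.9,0],[0,0,0.9,0],[0,0,0.9,0],[0,0,0.6,0],[0,0,0.5,0],[0,0,0.3,0],[0,0,0.15,0],[0,0,0.13,0],[0,0,0,0],[0,0,0,0]]]'
python3 -c "
from h import *
todo('small',.023)"
```

```text
t: 10.02
tcp_pos: [0.548, 0.3747, 0.0259]
tool_rot: [0.523, 0.852, 0.0, 0.0]
force: [-0.3, -0.2, -0.6]
finger_gap: 0.276
gripper_force: 29.7
t 10.03 tcp [0.548  0.3747 0.0259] yaw_y 26.93 units [-0.02 -0.07  0.12] turn units -0.05 gap 0.276 gf 29.7 tilt [ 0.001  0.    -1.   ]
```

```bash
python3 -m handwheel '[[[0,-0.05,0.06,0],[0,0,0.06,0],[0,0,0,0],[0,0,0,0]]]'
python3 -m handwheel '[[[0,0,0,0],[0,0,0,0],[0,0,0,0],[0,0,0,0]]]' 45
python3 -m handwheel '[[[0,0,-0.5,0],[0,0,-1,0],[0,0,-1,0],[0,0,-1,0],[0,0,-1,0],[0,0,-1,0],[0,0,-0.3,0],[0,0,0,0]]]' 60
python3 -c "
from h import *
todo('square',.018)"
```

```text
t: 10.52
tcp_pos: [0.5465, 0.374, 0.0233]
tool_rot: [0.523, 0.852, -0.0, -0.0]
force: [-1.2, -0.7, 6.5]
finger_gap: 0.277
gripper_force: 30.2
t: 11.02
tcp_pos: [0.5466, 0.374, 0.0223]
tool_rot: [0.523, 0.852, -0.0, -0.0]
force: [-0.1, -0.8, 0.4]
finger_gap: 0.527
gripper_force: 0.0
t: 12.02
tcp_pos: [0.5468, 0.3741, 0.1682]
tool_rot: [0.523, 0.852, 0.001, 0.0]
force: [-0.3, -0.5, 0.0]
finger_gap: 0.705
gripper_force: 0.0
t 12.03 tcp [0.5468 0.3741 0.1682] yaw_y 26.93 units [-5.87 -9.09  6.  ] turn units -0.05 gap 0.705 gf 0.0 tilt [ 0.001  0.001 -1.   ]
```

It touched the tray floor with 6.5 N and was released. Next is the square bottle.

```bash
python3 -m handwheel '[[[-0.6,-0.92,0,0],[-0.6,-0.92,0,0],[-0.6,-0.92,0,0],[-0.6,-0.92,0,0],[-0.6,-0.92,0,0],[-0.6,-0.92,0,0],[-0.6,-0.92,0,0],[-0.6,-0.92,0,0],[-0.6,-0.92,0,0],[-0.5,-0.85,0,0],[0,0,0,0],[0,0,0,0]]]'
python3 -c "
from h import *
todo('square',.018)
im,d=snapshot('top'); W=world('top',d)
for n in('square','small'):
    P=W.reshape(-1,3);c=np.array(TG[n]);m=(np.hypot(*(P[:,:2]-c).T)<.03)&(P[:,2]>(.028))&(P[:,2]<.1)
    t=P[m]
    print(n,len(t),t[:,2].max() if len(t) else 0,cv2.minAreaRect(t[:,:2].astype(np.float32)) if len(t) else 0)
z=np.load('top0.npz');cv2.imwrite('pics/sq.png',cv2.resize(np.hstack([z['im'][175:215,275:325],im[115:155,180:230]])[...,::-1],(800,320),interpolation=cv2.INTER_CUBIC))
"
```

```text
t: 13.52
tcp_pos: [0.4104, 0.1394, 0.1673]
tool_rot: [0.523, 0.852, 0.0, -0.0]
force: [-0.0, -0.5, -0.1]
finger_gap: 0.701
gripper_force: 0.0
t 13.53 tcp [0.4104 0.1394 0.1673] yaw_y 26.9 units [0.03 0.03 5.97] turn units -0.05 gap 0.701 gf 0.0 tilt [ 0.  0. -1.]
square 167 0.06914108413232833 ((0.4102209210395813, 0.1411527693271637), (0.03616202622652054, 0.030226154252886772), 25.28205108642578)
small 95 0.08172327811011282 ((0.544348418712616, 0.3728269040584564), (0.020854882895946503, 0.023726176470518112), 17.282238006591797)
```

View pics/sq.png

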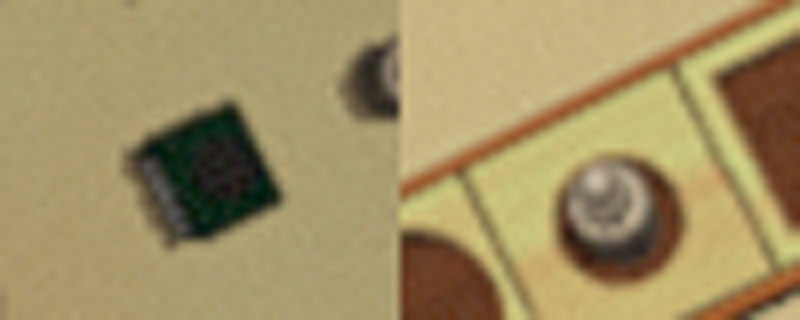

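The dropper stands in its hole at (605,210) with its top at 81 mm, which puts its underside on the floor. The square bottle at (205,170) lines up with the tool, so I grasp it now.

```bash
python3 -m handwheel '[[[0.03,0.03,0.9,0],[0,0,0.9,0],[0,0,0.9,0],[0,0,0.9,0],[0,0,0.9,0],[0,0,0.7,0],[0,0,0.5,0],[0,0,0.25,0],[0,0,0,0],[0,0,0,0]]]'
python3 -m handwheel '[[[0,0,0,0],[0,0,0,0],[0,0,0,0],[0,0,0,0],[0,0,0,0],[0,0,0,0]]]' 20 40
python3 -m handwheel '[[[0,0,-0.5,0],[0,0,-1,0],[0,0,-1,0],[0,0,-1,0],[0,0,-1,0],[0,0,-1,0],[0,0,-1,0],[0,0,0,0]]]'
python3 -c "
from h import *
todo('sq',.16)"
```

```text
t: 14.82
tcp_pos: [0.4106, 0.1403, 0.0192]
tool_rot: [0.523, 0.852, 0.0, 0.0]
force: [0.1, -0.2, 0.0]
finger_gap: 0.705
gripper_force: 0.0
t: 15.58
tcp_pos: [0.4106, 0.1402, 0.0195]
tool_rot: [0.523, 0.852, 0.0, 0.0]
force: [-0.2, 1.2, 5.7]
finger_gap: 0.411
gripper_force: 40.2
t: 16.58
tcp_pos: [0.4112, 0.1403, 0.1832]
tool_rot: [0.523, 0.852, 0.001, 0.002]
force: [0.1, 0.5, -1.1]
finger_gap: 0.407
gripper_force: 40.3
t 16.57 tcp [0.4112 0.1403 0.1832] yaw_y 26.93 units [2.9  9.07 0.96] turn units -0.04 gap 0.407 gf 40.3 tilt [ 0.005  0.    -1.   ]
```

```bash
python3 -m handwheel '[[[0.3,0.93,0,0],[0.3,0.93,0,0],[0.3,0.93,0,0],[0.3,0.93,0,0],[0.3,0.93,0,0],[0.3,0.93,0,0],[0.3,0.93,0,0],[0.3,0.93,0,0],[0.3,0.93,0,0],[0.2,0.7,0,0],[0,0,0,0],[0,0,0,0]]]'
python3 -c "
from h import *
todo('sq',.026)"
```

```text
t: 18.08
tcp_pos: [0.5782, 0.3068, 0.1801]
tool_rot: [0.523, 0.852, -0.001, -0.001]
force: [0.3, 0.6, -0.4]
finger_gap: 0.408
gripper_force: 40.3
t 18.07 tcp [0.5782 0.3068 0.1801] yaw_y 26.93 units [-0.01  0.12  6.17] turn units -0.05 gap 0.408 gf 40.3 tilt [-0.003 -0.001 -1.   ]
```

```bash
python3 -m handwheel '[[[0,0.06,0.9,0],[0,0,0.9,0],[0,0,0.9,0],[0,0,0.9,0],[0,0,0.9,0],[0,0,0.6,0],[0,0,0.5,0],[0,0,0.3,0],[0,0,0.15,0],[0,0,0.1,0],[0,0,0,0],[0,0,0,0]]]'
python3 -c "
from h import *
todo('sq',.0245)"
```

```text
t: 19.58
tcp_pos: [0.5812, 0.3083, 0.028]
tool_rot: [0.523, 0.852, 0.0, 0.0]
force: [0.7, -0.3, -1.0]
finger_gap: 0.412
gripper_force: 40.3
t 19.57 tcp [0.5812 0.3083 0.028 ] yaw_y 26.93 units [-0.01 -0.04  0.14] turn units -0.05 gap 0.412 gf 40.3 tilt [ 0.001  0.    -1.   ]
```

```bash
python3 -m handwheel '[[[0,-0.03,0.08,0],[0,0,0.07,0],[0,0,0,0],[0,0,0,0]]]'
python3 -m handwheel '[[[0,0,0,0],[0,0,0,0],[0,0,0,0],[0,0,0,0]]]' 57
python3 -m handwheel '[[[0,0,-0.5,0],[0,0,-1,0],[0,0,-1,0],[0,0,-1,0],[0,0,-1,0],[0,0,-1,0],[0,0,-0.3,0],[0,0,0,0]]]' 60
python3 -c "
from h import *
todo('pot',.017)"
```

```text
t: 20.08
tcp_pos: [0.5802, 0.3078, 0.0246]
tool_rot: [0.523, 0.852, 0.0, 0.0]
force: [-2.1, -0.9, 5.9]
finger_gap: 0.405
gripper_force: 41.0
t: 20.58
tcp_pos: [0.5802, 0.3078, 0.0236]
tool_rot: [0.523, 0.852, -0.0, -0.0]
force: [0.4, -0.4, 0.2]
finger_gap: 0.668
gripper_force: 0.0
t: 21.58
tcp_pos: [0.5804, 0.3079, 0.1695]
tool_rot: [0.523, 0.852, 0.0, 0.0]
force: [-0.1, -0.5, 0.5]
finger_gap: 0.703
gripper_force: 0.0
t 21.57 tcp [0.5804 0.3079 0.1695] yaw_y 26.93 units [ 4.55 -9.1   6.09] turn units -0.05 gap 0.703 gf 0.0 tilt [ 0.001  0.    -1.   ]
```

Floor contact was 5.9 N and it's released. Now the pot.

```bash
python3 -m handwheel '[[[0.45,-0.92,0,0],[0.45,-0.92,0,0],[0.45,-0.92,0,0],[0.45,-0.92,0,0],[0.45,-0.92,0,0],[0.45,-0.92,0,0],[0.45,-0.92,0,0],[0.45,-0.92,0,0],[0.45,-0.92,0,0],[0.5,-0.82,0,0],[0,0,0,0],[0,0,0,0]]]'
python3 -c "
from h import *
todo('pot',.017)"
```

```text
t: 23.08
tcp_pos: [0.3269, 0.3064, 0.1686]
tool_rot: [0.523, 0.852, 0.0, 0.0]
force: [-0.3, -0.0, -0.5]
finger_gap: 0.701
gripper_force: 0.0
t 23.07 tcp [0.3269 0.3064 0.1686] yaw_y 26.93 units [ 0.01 -0.03  6.06] turn units -0.05 gap 0.701 gf 0.0 tilt [ 0.001  0.    -1.   ]
```

```bash
python3 -m handwheel '[[[0,-0.02,0.9,0],[0,0,0.9,0],[0,0,0.9,0],[0,0,0.9,0],[0,0,0.9,0],[0,0,0.7,0],[0,0,0.5,0],[0,0,0.36,0],[0,0,0,0],[0,0,0,0]]]'
python3 -m handwheel '[[[0,0,0,0],[0,0,0,0],[0,0,0,0],[0,0,0,0],[0,0,0,0],[0,0,0,0]]]' 20 30
python3 -m handwheel '[[[0,0,-0.5,0],[0,0,-1,0],[0,0,-1,0],[0,0,-1,0],[0,0,-1,0],[0,0,-1,0],[0,0,-1,0],[0,0,0,0]]]'
python3 -c "
from h import *
todo('large',.16)"
```

```text
t: 24.32
tcp_pos: [0.3258, 0.3061, 0.0176]
tool_rot: [0.523, 0.852, 0.0, 0.0]
force: [0.1, -0.0, -0.2]
finger_gap: 0.704
gripper_force: 0.0
t: 25.08
tcp_pos: [0.3257, 0.3062, 0.018]
tool_rot: [0.523, 0.852, 0.001, 0.0]
force: [-0.1, -0.2, 5.9]
finger_gap: 0.407
gripper_force: 29.9
t: 26.08
tcp_pos: [0.3263, 0.3065, 0.1818]
tool_rot: [0.523, 0.852, 0.002, 0.001]
force: [-0.6, -0.2, -1.3]
finger_gap: 0.41
gripper_force: 30.2
t 26.07 tcp [0.3263 0.3065 0.1818] yaw_y 26.94 units [1.35 9.06 0.92] turn units -0.04 gap 0.41 gf 30.2 tilt [ 0.004  0.002 -1.   ]
```

```bash
python3 -m handwheel '[[[0.14,0.93,0,0],[0.14,0.93,0,0],[0.14,0.93,0,0],[0.14,0.93,0,0],[0.14,0.93,0,0],[0.14,0.93,0,0],[0.14,0.93,0,0],[0.14,0.93,0,0],[0.14,0.93,0,0],[0.09,0.7,0,0],[0,0,0,0],[0,0,0,0]]]'
python3 -c "
from h import *
todo('large',.0235)"
```

```text
t: 27.58
tcp_pos: [0.511, 0.4379, 0.1786]
tool_rot: [0.523, 0.852, -0.001, -0.001]
force: [-0.4, -0.8, 0.1]
finger_gap: 0.406
gripper_force: 30.2
t 27.57 tcp [0.511  0.4379 0.1786] yaw_y 26.93 units [0.02 0.11 6.21] turn units -0.05 gap 0.406 gf 30.2 tilt [-0.003 -0.002 -1.   ]
```

```bash
python3 -m handwheel '[[[0,0.06,0.9,0],[0,0,0.9,0],[0,0,0.9,0],[0,0,0.9,0],[0,0,0.9,0],[0,0,0.6,0],[0,0,0.5,0],[0,0,0.3,0],[0,0,0.15,0],[0,0,0.1,0],[0,0,0,0],[0,0,0,0]]]'
python3 -c "
from h import *
todo('large',.023)"
```

```text
t: 29.08
tcp_pos: [0.514, 0.4396, 0.0265]
tool_rot: [0.523, 0.852, 0.0, 0.0]
force: [-0.2, 0.6, -1.5]
finger_gap: 0.409
gripper_force: 30.2
t 29.07 tcp [0.514  0.4396 0.0265] yaw_y 26.93 units [ 0.01 -0.04  0.14] turn units -0.05 gap 0.409 gf 30.2 tilt [ 0.001  0.    -1.   ]
```

```bash
python3 -m handwheel '[[[0,-0.03,0.08,0],[0,0,0.07,0],[0,0,0,0],[0,0,0,0]]]'
python3 -m handwheel '[[[0,0,0,0],[0,0,0,0],[0,0,0,0],[0,0,0,0]]]' 57
python3 -m handwheel '[[[0,0,-0.5,0],[0,0,-1,0],[0,0,-1,0],[0,0,-1,0],[0,0,-1,0],[0,0,-1,0],[0,0,-1,0],[1,-0.5,0,0],[1,-0.5,0,0],[1,-0.5,0,0],[1,-0.5,0,0],[1,-0.5,0,0],[1,-0.5,0,0],[1,-0.5,0,0],[1,-0.5,0,0],[0,0,0,0]]]'
python3 - <<'E'
from h import *
im,d=snapshot('top'); W=world('top',d); P=W.reshape(-1,3)
for n,h in(('large',.03),('small',.03),('sq',.03)):
    c=np.array(TG[n]);m=(np.hypot(*(P[:,:2]-c).T)<.03)&(P[:,2]>.028)&(P[:,2]<.1)
    t=P[m]; print(n,len(t),np.percentile(t[:,2],98),cv2.minAreaRect(t[:,:2].astype(np.float32)),c)
im2,_=snapshot('side')
a=cv2.resize(im[100:280,140:340],(400,360),interpolation=cv2.INTER_CUBIC)
b=cv2.resize(im2[110:290,180:380],(400,360),interpolation=cv2.INTER_CUBIC)
cv2.imwrite('pics/end.png',np.hstack([a,b])[...,::-1])
E
```

```text
t: 29.58
tcp_pos: [0.513, 0.4391, 0.0231]
tool_rot: [0.523, 0.852, 0.0, 0.0]
force: [-1.3, -0.2, 5.6]
finger_gap: 0.404
gripper_force: 30.7
t: 30.08
tcp_pos: [0.513, 0.4391, 0.0221]
tool_rot: [0.523, 0.852, -0.0, -0.0]
force: [-0.4, -0.2, 0.2]
finger_gap: 0.669
gripper_force: 0.0
t: 32.08
tcp_pos: [0.3316, 0.5732, 0.1857]
tool_rot: [0.522, 0.853, 0.0, -0.0]
force: [-1.1, -0.8, 0.1]
finger_gap: 0.665
gripper_force: 0.0
large 192 0.0438502959812611 ((0.5126813650131226, 0.4385601580142975), (0.03554818779230118, 0.034298915416002274), 45.04265594482422) [0.5129 0.4393]
small 94 0.0804929804126992 ((0.5448204874992371, 0.3729649484157562), (0.02068505436182022, 0.02355203405022621), 15.919557571411133) [0.5467 0.3734]
sq 207 0.07228316695787322 ((0.5798759460449219, 0.30787673592567444), (0.03589990362524986, 0.03146762028336525), 26.319307327270508) [0.5805 0.3076]
```

View pics/end.png

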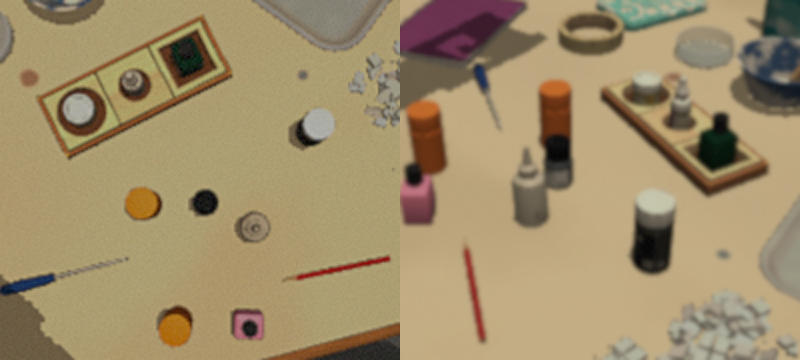

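The pot (80,108), dropper (133,82) and square bottle (186,55) each stand upright and centred in their cut-outs. Their tops are at 44, 80 and 72 mm, as expected, and the other bottles haven't moved.

```bash
python3 -c "
from station import sign_off
print(sign_off())"
```

```text
the job is handed in; nothing more can be done
None
```

I placed the dropper bottle, squat pot and square ink bottle upright on the tray floor in their cut-outs, left the other three bottles where they stood, and handed the job in at about 32 s; no verdict was returned.

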